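Seat the drive wheel on the gearbox's drive key

ROBOT

A 6-joint arm with a two-finger parallel gripper is mounted at the origin on the work surface. World frame = base frame: x ahead of the robot, y to its left, z up, the work surface at z = 0. Lengths are in mm, angles in degrees, forces in N, time in s.
With the tool pointing down it reaches from about 300 to 850 mm from the base axis. Payload 4.2 kg.
Tool frame: the origin (TCP) lies at the very end of the fingers, on their centre line; the grasp point (between the pads) lies 19 mm behind it; x points along the fingers, y is the direction in which the jaws open and shut, and the axes are right-handed (so a half turn about x gives the same grasp; the last joint's range is limited). The gripper opens to 91 mm and grips with 3 to 60 N. Pads are 32 mm wide; open, the fingers measure 118 mm over their backs; the gripper's body (76 mm by 178 mm) begins 60 mm behind the grasp point.
Start: joints at [-71.792, 18.312, 89.639, -0, 72.044, -1.146], TCP at [190.566, -542.52, 213.976] pointing down, gripper open.
Joint ranges: [-177.97, 177.97], [-48.28, 115.42], [12.27, 149.76], [-77.06, 257.06], [2.81, 150.46], [-146.56, 146.56]. Speed limits (degrees/s): [147.25, 147.25, 180, 180, 180, 180].

INTERFACE

Orientations are given as [roll, pitch, yaw] about the fixed x, y, z axes, in that order (R = Rz(yaw) Ry(pitch) Rx(roll)).
In Python, from workcell import sensors, grab_frame, job_done, finder gives the robot as it stands.
- The arm moves only by the tool play_rows, never from a script. Its argument "motion" is a list of rows, each a list of 5 numbers: the shift along the world's x, y, z in m, then the turn about the world's z in rad, then the opening, from 0 (shut) to 1 (fully open). In form: [[tx, ty, tz, roll, fingers], ...]. A call has exactly 8 rows; each row is the pose to reach, as a shift and turn from the pose commanded when the call began; what a row does not reach only later rows make up. A row lasts 1/12 s, in which the tool goes at most 41.7 mm and 7.16 degrees, less where a joint would pass 70% of its speed; a pose out of reach is approached as far as the arm can. A call with a gripper value outside its range is refused whole. The fingers move at their own pace and stop on an object; "squeeze" is the grip in N (left out, the last holds). Time passes only in rows, so rows that repeat a pose let the fingers close, or fill a call up. It gives the time, the measured TCP pose, the force and the opening at its end, in the units of the state.
- sensors.state(): the state, without advancing time (a new reading comes with each control period).
- grab_frame(name): name is "side" or "top" or "wrist"; returns a dict with "img" (480x640x3 uint8, blue, green, red), "fx", "fy", "cx", "cy" (pixels), "k1" (the pictures are not rectified: a ray, as slopes to the right and down, at radius r is drawn at 1 + k1 r^2 times it, then the intrinsics apply), "rvec" (rotation vector, rad) and "tvec" (3), from world to camera coordinates, as OpenCV has them; the wrist camera has in their place "tool_from_camera" (4x4, takes a point from camera to tool coordinates, whose origin is the TCP and whose axes are the tool frame's). Camera axes: x right, y down, z forward; pixel columns grow to the right and rows downward; lengths in mm; the calibration is good to about 2 mm. A picture is of the moment at which its call begins: read the wrist's pose just before it. There is no depth.
- job_done(): hands the job in, once; it reports no verdict.
Trained networks look in a picture, given as the dict that the camera call returned (one of the last four; its "shot" number tells which), for a name from the list of things; names that differ only in an ending like _2 or _b are one class to them, and where a whole thing is asked for, a point or a joint stands for the part that bears it (a point fixed in the world has none). Each returns a list of dicts, best first, with "conf" (0 to 1); they miss things now and then, are a little off and sometimes report something else, mostly with a low value. They report only what shows in the picture. A call takes as long as a camera call.
- finder.spot_in(picture, label): "point" ([column, row] in pixels, amid what is visible of it).
- finder.spot_point(picture, label): "point" ([column, row] in pixels: a listed point, or the origin of a listed thing).
The state is a dict: "time_s": time; "qpos": joint angles; "qvel": joint speeds; "effort": joint torques, N m; "ee_pos": TCP position; "ee_rot": TCP orientation; "force": force on the tool from outside, world axes, zero at the start; "torque": the same for the moment, N m; "gripper_width": finger opening in mm.
Only numpy, scipy, OpenCV 4.12 (cv2) and the standard library are available. Lean on these libraries where they do the work, as an engineer would, in place of code of your own. Each camera call takes 0.05 s, during which the arm holds its last target.

TASK

Fit the larger wheel onto the gearbox: set it over the upright axle, slotted side of the hub down as it lies now, and turn it under light pressure until the axle's drive key drops into a slot of the hub and the wheel is fully home on the flange. Go by feel and spare the gear train: load it with no more than about 20 N, and stop turning once the key drops in, so that the axle is not wound round by more than about 15 degrees. Leave the smaller wheel, the distance sensor and the battery holder where they are.

Things in the scene. Friction and masses are not known exactly. Their poses are not given: they have to be found in the camera images.
- drive_wheel_center (a point): Centre (on the axis, half-way up) of the larger wheel: black ribbed rubber tyre on a yellow five-spoke rim, 60 mm diameter, 26 mm wide, about 60 g, lying flat and loose on the table, slotted side down. z is its axis and points up. A 9.5 mm bore with a bevelled lower mouth runs right through the hub. Grip it across the tyre, anywhere round it.
- hub_slots (a point): Centre of the wheel's underside, 13 mm below its centre. The hub (32 mm diameter), flush with the tyre's side here, has two crossed slots along this frame's x and y, 5.6 mm wide, square-edged, 8 mm deep. It therefore drops over the axle's key at any quarter turn, within about 3 degrees. The slots cannot be seen from above.
- axle_seat (a point): Centre of the upper face of the steel flange (26 mm diameter) at the foot of the gearbox's upright 8 mm output axle, 44 mm above the table. z is up along the axle, x points along the motor. Fully home, the hub's underside lies on this face (wheel centre 13 mm above this point). Fixed to the gearbox: it does not show how the axle is turned.
- key_center (a point): On the axle, 4 mm above the flange face: middle of the drive key, a level square steel bar, 4 x 4 mm, 26 mm long, through the axle. Off its slot the wheel rides on it 6 mm too high. Its direction differs every time and is not in this frame: see it from above before the wheel covers it, or find it by feel within a quarter turn. Hub slides on steel with friction about 0.3.
- axle_tip (a point): Centre of the axle's tip, 32 mm above the flange face, 76 mm above the table; the top 6 mm taper from 8 to 3.4 mm diameter. The axle is rigid endways.
- axle (a joint): How far the axle has been turned from where it stood at the start (rad, counterclockwise from above positive; 0 at the start, whichever way the key points). It turns in the gear train only against a drag of 0.12 N m: it stays still while a lightly pressed wheel slides round on the key, and is wound along if turning goes on once the key is in a slot.
- gearbox: Matte black motor gearbox, 64 x 46 mm, top face 36 mm above the table, held on its side in an aluminium cradle (base plate 128 x 84 mm) bolted to the table; a steel motor can sticks out along +x. Origin on the table under the axle. It carries the axle. Apart from the axle, its flange and bearing boss nothing of it is higher than 38 mm.
- small_wheel: Bystander: the smaller wheel, 44 mm diameter, 15 mm wide, plain round bore, same materials, lying flat and loose; origin at the centre of its underside.
- ir_sensor: Bystander: red plastic distance sensor with two dark lenses, about 22 x 45 x 19 mm, loose; origin at the centre of its underside.
- battery_holder: Bystander: chrome battery holder with two cells, 60 x 34 x 16 mm, loose; origin at the centre of its underside.

How it is judged:
By the outcome, as a careful person would: the job done as asked, in the order asked, and still so for the second after the job is handed in, with the robot touching nothing.
It also fails if it takes over 72 s, if anything falls off the work surface, if the arm or the gripper's body presses on something with over 40 N, if the wrist force passes 120 N, or if a joint passes its speed limit or range.

## Working session

There is one attempt and no reset: what is moved stays moved. The work goes in short steps, Python scripts to look and compute and a tool call to move; the robot and the scene stay as the last step left them, time stands still between calls to the robot, and variables do not carry over. Pictures are saved under pics/ and viewed, and the job is handed in when it is done.

Besides the shell and the picture viewer there is one more tool, called after "Call:" by a JSON object that holds its "api" and its "payload", one argument or row to a line. play_rows: Moves the arm, as the interface text tells. Its arguments: {"type":"object","properties":{"motion":{"type":"array","items":{"type":"array","items":{"type":"number"}}},"squeeze":{"type":"number"}},"required":["motion"]}

```bash
mkdir -p pics; ls
cat > h.py <<'E'
import numpy as np, cv2
from scipy.spatial.transform import Rotation as Ro
from workcell import sensors, grab_frame, job_done, finder
def und(f,uv):
    xd=np.array([(uv[0]-f["cx"])/f["fx"],(uv[1]-f["cy"])/f["fy"]]);x=xd.copy()
    for _ in range(30): x=xd/(1+f["k1"]*(x@x))
    return np.array([x[0],x[1],1.])
def cam(f,st=None):
    if "rvec" in f:
        R=cv2.Rodrigues(np.array(f["rvec"],float))[0];t=np.array(f["tvec"],float).ravel()
        return R.T,-R.T@t
    T=np.array(f["tool_from_camera"]);Rt=Ro.from_euler('xyz',st["ee_rot"],degrees=True).as_matrix()
    return Rt@T[:3,:3],Rt@T[:3,3]+np.array(st["ee_pos"])
def onz(f,uv,z,st=None):
    R,c=cam(f,st);d=R@und(f,uv);return c+d*(z-c[2])/d[2]
def proj(f,P,st=None):
    R,c=cam(f,st);p=R.T@(np.array(P,float)-c);x=p[:2]/p[2];x=x*(1+f["k1"]*(x@x))
    return np.array([f["cx"]+f["fx"]*x[0],f["cy"]+f["fy"]*x[1]])
def tri(obs):
    A=np.zeros((3,3));b=np.zeros(3)
    for f,uv,st in obs:
        R,c=cam(f,st);d=R@und(f,uv);d/=np.linalg.norm(d);M=np.eye(3)-np.outer(d,d);A+=M;b+=M@c
    return np.linalg.solve(A,b)
E
python3 - <<'E'
from h import *
s=sensors.state();print({k:np.round(v,3) for k,v in s.items()})
for n in ["side","top","wrist"]:
    f=grab_frame(n);cv2.imwrite(f"pics/a_{n}.png",f["img"])
    R,c=cam(f,s);print(n,c.round(0),f["fx"],f["k1"])
    for l,z in [("drive_wheel_center",13),("axle_seat",44),("axle_tip",76),("key_center",48),("small_wheel",0),("ir_sensor",0),("battery_holder",0)]:
        for r in finder.spot_point(f,l)[:2]: print(n,l,np.round(r["point"],1),round(r["conf"],2),onz(f,r["point"],z,s).round(1))
E
```

```text
pics
{'time_s': np.float64(0.0), 'qpos': array([-71.791,  18.351,  89.706,   0.   ,  72.043,  -1.145]), 'qvel': array([-0.035,  0.058, -0.011, -0.071, -0.011, -0.041]), 'effort': array([ 1.0000e-03, -4.1247e+01, -2.3197e+01,  7.3000e-02,  4.6000e-02,
       -0.0000e+00]), 'ee_pos': array([ 190.411, -542.031,  213.128]), 'ee_rot': array([-91.187,  89.9  , 108.166]), 'force': array([-0.842, -0.034, -0.058]), 'torque': array([-0.075, -0.006, -0.007]), 'gripper_width': np.float64(90.996)}
side [391. 655. 581.] 491.9307347058565 -0.05227669365344996
side drive_wheel_center [409.4 190.6] 0.8 [ 486.5 -284.8   13. ]
side axle_tip [321.2 242.6] 0.69 [588.6  31.5  76. ]
side axle_tip [319.8 274.9] 0.51 [565.6 110.   76. ]
side key_center [322.3 253.7] 0.79 [588.2  26.1  48. ]
side ir_sensor [209.6 317.1] 0.82 [729.3 182.4   0. ]
side battery_holder [286.7 194.1] 0.65 [ 745.  -205.8    0. ]
top [ 4.370e+02 -1.000e+00  1.301e+03] 623.4495330147336 -0.15561355612074368
top drive_wheel_center [457.2 290.3] 0.73 [ 489.1 -290.3   13. ]
top axle_seat [306.  239.1] 0.92 [584.7  25.5  44. ]
top axle_tip [303.2 235.8] 0.71 [587.4  30.6  76. ]
top key_center [304.8 237.1] 0.64 [588.2  28.   48. ]
top key_center [414. 171.] 0.44 [ 730.8 -193.    48. ]
top small_wheel [195.9 280.8] 0.61 [496.  255.4   0. ]
top ir_sensor [233.4 179. ] 0.52 [715.3 185.    0. ]
top battery_holder [416.6 170.9] 0.95 [ 742.5 -206.     0. ]
wrist [ 265. -517.  384.] 392.21722798218934 -0.07439449333285064
```

View pics/a_top.png

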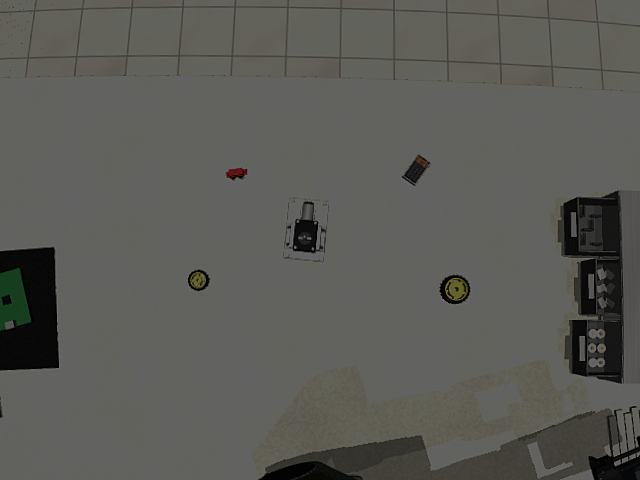

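View pics/a_side.png

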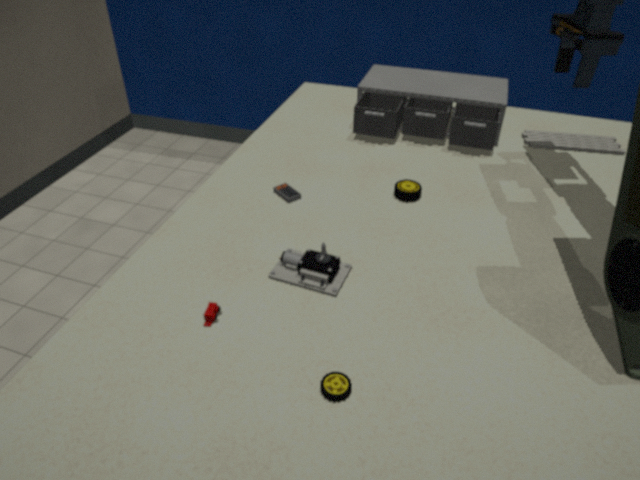

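View pics/a_wrist.png

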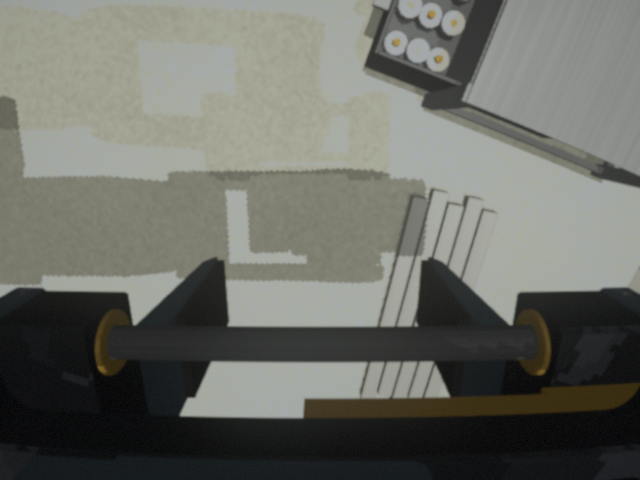

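The large wheel shows at top (457,290) and the axle at (303,236). The wheel is at about (488,-288) and the axle at about (588,29). I'll get the frame directions next.

Run:
```python
from h import *
s=sensors.state();R=Ro.from_euler('xyz',s["ee_rot"],degrees=True).as_matrix();print(R.round(2))
f=grab_frame("wrist");print(np.array(f["tool_from_camera"]).round(2));Rc,c=cam(f,s);print(Rc.round(2))
for uv in [(320,240),(320,100),(320,0),(320,300)]: print(uv,onz(f,uv,20,s).round(0))
```

```text
[[ 0.    0.33 -0.94]
 [-0.   -0.94 -0.33]
 [-1.    0.   -0.  ]]
[[   0.     -0.28    0.96 -170.38]
 [   1.     -0.     -0.      0.77]
 [   0.      0.96    0.28  -78.45]
 [   0.      0.      0.      1.  ]]
[[ 0.33 -0.91 -0.26]
 [-0.94 -0.32 -0.09]
 [-0.    0.28 -0.96]]
(320, 240) [ 158. -553.   20.]
(320, 100) [ 280. -510.   20.]
(320, 0) [ 358. -482.   20.]
(320, 300) [  97. -574.   20.]
```

Call:
{"api": "play_rows", "payload": {
  "motion": [
    [0.03,0.025,0,0.06,1],
    [0.06,0.05,0,0.12,1],
    [0.09,0.075,0,0.18,1],
    [0.12,0.1,0,0.25,1],
    [0.15,0.125,0,0.32,1],
    [0.18,0.15,0,0.4,1],
    [0.21,0.175,0,0.48,1],
    [0.235,0.2,0,0.55,1]
  ]
}}

```text
time_s: 1.92
ee_pos: [427.4, -341.1, 214.1]
ee_rot: [106.1, 89.9, -22.8]
force: [0.5, -1.3, 0.0]
gripper_width: 90.7
```

Call:
{"api": "play_rows", "payload": {
  "motion": [
    [0.02,0.018,-0.02,0.05,1],
    [0.04,0.036,-0.04,0.1,1],
    [0.062,0.054,-0.06,0.17,1],
    [0.062,0.054,-0.06,0.17,1],
    [0.062,0.054,-0.06,0.17,1],
    [0.062,0.054,-0.06,0.17,1],
    [0.062,0.054,-0.06,0.17,1],
    [0.062,0.054,-0.06,0.17,1]
  ]
}}

```text
time_s: 2.58
ee_pos: [487.3, -289.7, 155.1]
ee_rot: [82.3, 89.9, -37.2]
force: [0.1, 0.8, 0.2]
gripper_width: 91.1
```

```bash
cat > look.py <<'E'
from h import *
import sys
s=sensors.state();f=grab_frame("wrist");cv2.imwrite(f"pics/{sys.argv[1]}.png",f["img"])
R=Ro.from_euler('xyz',s["ee_rot"],degrees=True).as_matrix()
print("t",s["time_s"],"pos",np.round(s["ee_pos"],1),"y",R[:,1].round(3),"x",R[:,0].round(3),"F",np.round(s["force"],2),"T",np.round(s["torque"],3),"w",s["gripper_width"],"j",np.round(s["qpos"],1))
for l,z in [("drive_wheel_center",13),("axle_tip",76),("axle_seat",44),("key_center",48)]:
    for r in finder.spot_point(f,l)[:2]: print(l,np.round(r["point"],1),round(r["conf"],2),onz(f,r["point"],z,s).round(1))
E
python3 look.py b1
```

```text
t 2.5833 pos [ 487.3 -289.7  155.1] y [ 0.87  -0.492  0.002] x [ 0.002 -0.001 -1.   ] F [0.1  0.82 0.21] T [ 0.014 -0.097  0.014] w 91.08842013122619 j [-31.9  20.   96.   -0.   63.8  -2.4]
drive_wheel_center [323.4 212.8] 0.82 [ 491.  -286.7   13. ]
```

View pics/b1.png

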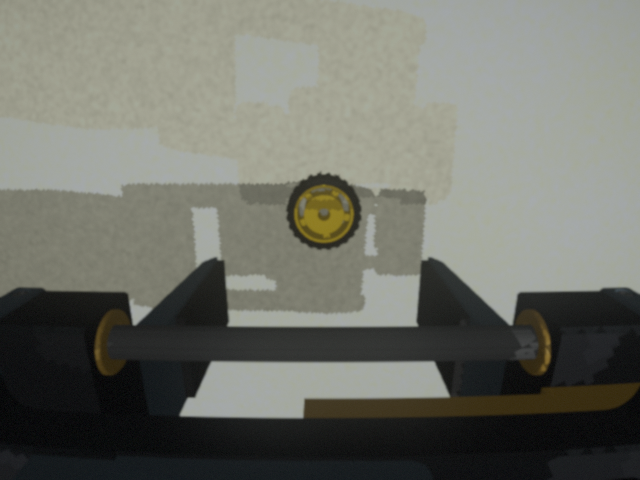

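The wheel is centred at about (323,212), between the fingers, and matches the estimate. I'll descend partway and check again.

Call:
{"api": "play_rows", "payload": {
  "motion": [
    [0.003,0.002,-0.03,0,1],
    [0.003,0.002,-0.06,0,1],
    [0.003,0.002,-0.08,0,1],
    [0.003,0.002,-0.09,0,1],
    [0.003,0.002,-0.09,0,1],
    [0.003,0.002,-0.09,0,1],
    [0.003,0.002,-0.09,0,1],
    [0.003,0.002,-0.09,0,1]
  ]
}}

```text
time_s: 3.5
ee_pos: [491.6, -287.2, 65.6]
ee_rot: [87.9, 89.8, -31.5]
force: [-0.0, 0.9, -0.1]
gripper_width: 91.4
```

```bash
python3 look.py b2
```

```text
t 3.5 pos [ 491.6 -287.2   65.6] y [ 0.871 -0.491  0.003] x [ 0.003 -0.002 -1.   ] F [-0.04  0.87 -0.09] T [-0.055 -0.071 -0.026] w 91.39693437084073 j [-31.5  25.3 102.3  -0.   52.3  -2.1]
drive_wheel_center [320.  250.1] 0.86 [ 492.2 -284.6   13. ]
```

View pics/b2.png

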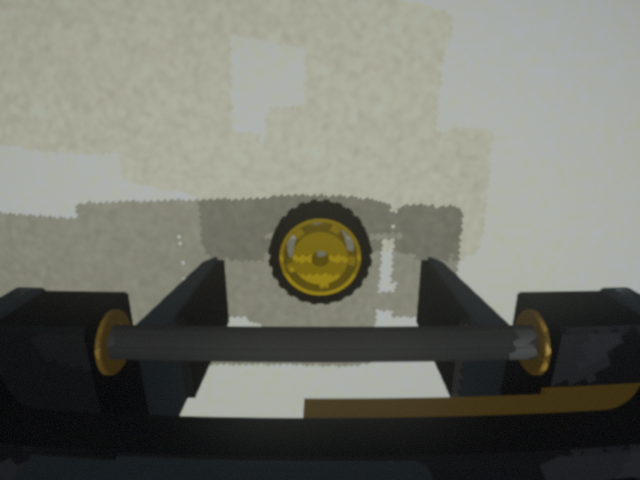

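Run:
```python
from h import *
s=sensors.state();f=grab_frame("wrist")
print(onz(f,(320,257),24,s),onz(f,(320.5,250),13,s))
im=f["img"].copy()
for C,col in [((491.6,-285.3),(0,0,255)),((492.2,-284.6),(255,0,0))]:
  for z in (0,26):
    pts=np.array([proj(f,(C[0]+30*np.cos(a),C[1]+30*np.sin(a),z),s) for a in np.linspace(0,6.28,60)])
    print(C,z,pts.min(0),pts.max(0))
    cv2.polylines(im,[pts.round().astype(int)],True,col,1)
cv2.imwrite("pics/b3.png",cv2.resize(im[160:340,220:420],None,fx=3,fy=3))
```

```text
[ 491.36697068 -284.09700095   24.        ] [ 491.83070722 -283.79151501   13.        ]
(491.6, -285.3) 0 [273.82924958 198.63699123] [368.97276313 289.25637753]
(491.6, -285.3) 26 [268.45435335 207.91495795] [374.28583253 307.59855874]
(492.2, -284.6) 0 [274.06389897 197.17414624] [369.30531646 287.98171147]
(492.2, -284.6) 26 [268.70799292 206.29046778] [374.6627521 306.2104099]
```

View pics/b3.png

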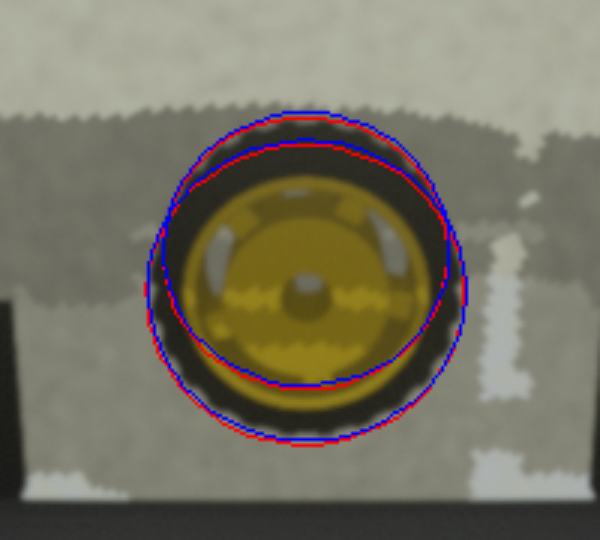

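Call:
{"api": "play_rows", "payload": {
  "motion": [
    [0,0.0025,-0.02,0,1],
    [0,0.0025,-0.04,0,1],
    [0,0.0025,-0.06,0,1],
    [0,0.0025,-0.06,0,1],
    [0,0.0025,-0.06,0,0.8],
    [0,0.0025,-0.06,0,0.6],
    [0,0.0025,-0.06,0,0.5],
    [0,0.0025,-0.06,0,0.5]
  ],
  "squeeze": 25
}}

```text
time_s: 4.47
ee_pos: [491.0, -284.3, 5.0]
ee_rot: [88.2, 89.9, -31.2]
force: [0.3, 0.4, -0.2]
gripper_width: 67.4
```

Call:
{"api": "play_rows", "payload": {
  "motion": [
    [0,0,0,0,0.4],
    [0,0,0,0,0.4],
    [0,0,0,0,0.4],
    [0,0,0,0,0.4],
    [0,0,0,0,0.4],
    [0,0,0,0,0.4],
    [0,0,0,0,0.4],
    [0,0,0,0,0.4]
  ]
}}

```text
time_s: 5.13
ee_pos: [490.9, -284.3, 4.7]
ee_rot: [87.8, 89.9, -31.6]
force: [-1.1, -0.1, 5.4]
gripper_width: 59.3
```

```bash
python3 look.py b4
```

```text
t 5.1333 pos [ 490.9 -284.3    4.7] y [ 0.871 -0.491  0.001] x [ 0.001 -0.001 -1.   ] F [-1.08 -0.08  5.45] T [ 0.031  0.006 -0.001] w 59.267361357288415 j [-31.2  29.6 105.9  -0.   44.5  -1.8]
drive_wheel_center [323.1 297.7] 0.88 [ 491.9 -284.3   13. ]
```

Call:
{"api": "play_rows", "payload": {
  "motion": [
    [0,0,0.02,0,0.4],
    [0,0,0.05,0,0.4],
    [0,0,0.08,0,0.4],
    [0.01,0.02,0.11,0.05,0.4],
    [0.02,0.05,0.125,0.12,0.4],
    [0.03,0.08,0.125,0.2,0.4],
    [0.045,0.11,0.125,0.28,0.4],
    [0.06,0.14,0.125,0.35,0.4]
  ]
}}

```text
time_s: 6.05
ee_pos: [550.5, -142.7, 129.2]
ee_rot: [67.7, 90.0, -31.4]
force: [-0.1, 0.7, -1.3]
gripper_width: 59.1
```

Call:
{"api": "play_rows", "payload": {
  "motion": [
    [0.01,0.02,0,0.05,0.4],
    [0.02,0.045,0,0.1,0.4],
    [0.03,0.065,0,0.16,0.4],
    [0.037,0.075,0,0.2,0.4],
    [0.037,0.075,0,0.2,0.4],
    [0.037,0.075,0,0.2,0.4],
    [0.037,0.075,0,0.2,0.4],
    [0.037,0.075,0,0.2,0.4]
  ]
}}

```text
time_s: 6.72
ee_pos: [586.9, -70.3, 128.9]
ee_rot: [-60.0, 90.0, -148.0]
force: [0.6, -0.3, -1.0]
gripper_width: 59.3
```

```bash
python3 look.py c1
```

```text
t 6.7167 pos [586.9 -70.3 128.9] y [ 0.999  0.035 -0.001] x [-0.001 -0.    -1.   ] F [ 0.61 -0.29 -1.03] T [-0.042 -0.086 -0.004] w 59.3035589073895 j [-7.9 23.4 94.7 -0.  61.9 -9.9]
drive_wheel_center [320.2 300.7] 0.78 [ 587.5 -132.2   13. ]
axle_tip [322.3  80.1] 0.61 [583.6  28.3  76. ]
axle_seat [324.7  86.2] 0.57 [585.1  27.8  44. ]
key_center [326.   81.1] 0.75 [585.7  30.4  48. ]
```

View pics/c1.png

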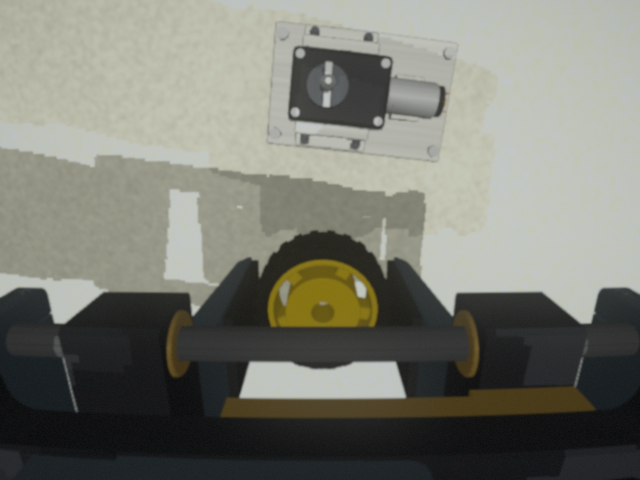

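Run:
```python
from h import *
im=cv2.imread("pics/c1.png");cv2.imwrite("pics/c2.png",np.vstack([cv2.resize(im[50:125,275:400],None,fx=5,fy=5,interpolation=cv2.INTER_CUBIC)]))
cv2.imwrite("pics/c3.png",cv2.resize(im[220:330,240:400],None,fx=5,fy=5,interpolation=cv2.INTER_CUBIC))
```

```text
(no output)
```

View pics/c2.png

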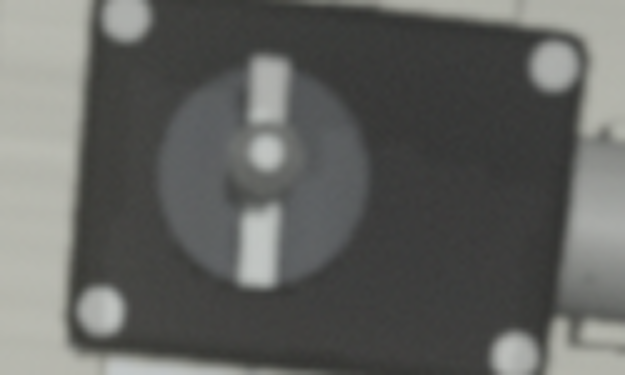

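View pics/c3.png

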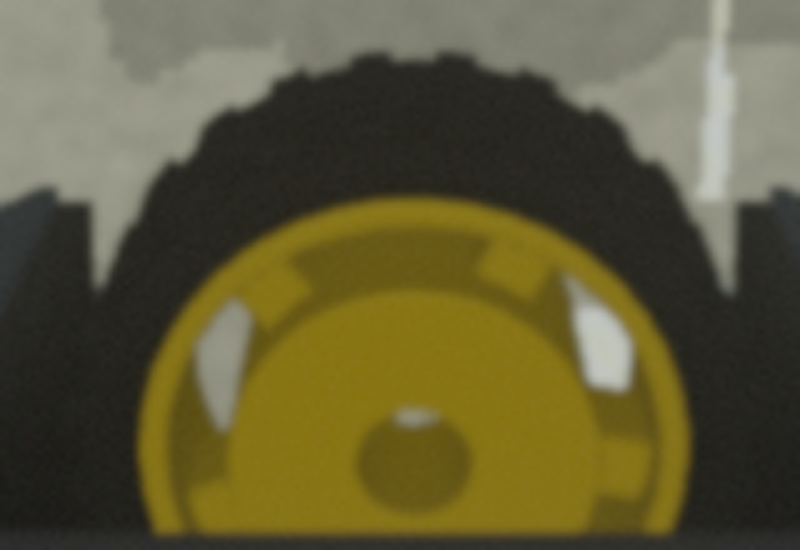

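Run:
```python
from h import *
s=sensors.state();f=grab_frame("wrist")
print("tip",onz(f,(328.2,80.6),76,s),"fl",onz(f,(327.6,85.5),44,s))
a=onz(f,(329.2,62),50,s);b=onz(f,(326.6,107.6),50,s);print(a,b,(a+b)/2,np.degrees(np.arctan2(*(a-b)[[1,0]])),np.linalg.norm(a-b))
for z in (146,148,150): print("bore",onz(f,(322.6,312.2),z,s)-s["ee_pos"])
t=grab_frame("top");d=grab_frame("side")
cv2.imwrite("pics/c4.png",np.hstack([cv2.resize(t["img"][200:270,270:340],None,fx=5,fy=5),cv2.resize(d["img"][220:290,270:340],None,fx=5,fy=5)]))
for p in [(587,28.5),(586,28.5),(588,28.5)]: print(proj(t,(*p,76)),proj(d,(*p,76)))
```

```text
tip [587.13238179  28.87195498  76.        ] fl [587.24674673  28.92663191  44.        ]
[587.61501246  41.91709485  50.        ] [587.07484208  15.51064816  50.        ] [587.34492727  28.71387151  50.        ] 88.82812074668333 26.4119709765722
bore [ 0.29421101 -2.50217119 16.91939294]
bore [ 0.25358734 -1.45497521 18.91939294]
bore [ 0.21296367 -0.40777923 20.91939294]
[304.24257907 236.00827209] [322.6560233  241.75152548]
[304.22890563 236.5095814 ] [323.22212604 241.86546963]
[304.2562512  235.50705886] [322.09026673 241.63765032]
```

View pics/c4.png

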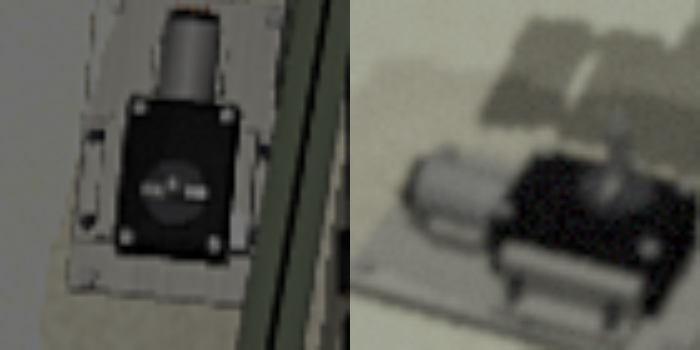

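Run:
```python
from h import *
s=sensors.state();f=grab_frame("wrist")
for v in (230.5,231,231.5):
  for z in (124.2,126): print(onz(f,(322,v),z,s)-s["ee_pos"])
```

```text
[-1.08022488 28.16252648 -4.82594097]
[-1.09864645 28.67281604 -3.02594097]
[-1.07145877 27.92128302 -4.82594097]
[-1.0899704  28.4340511  -3.02594097]
[-1.06268626 27.67986242 -4.82594097]
[-1.08128801 28.19511086 -3.02594097]
```

The key shows at (328,85) in the wrist picture, nearly along world y. The axle is at (587.2, 28.8). I'll move over it.

Call:
{"api": "play_rows", "payload": {
  "motion": [
    [0,0.015,0,0,0.4],
    [0,0.04,0,0,0.4],
    [0,0.065,0,0,0.4],
    [0,0.085,0,0,0.4],
    [0,0.1,0,0,0.4],
    [0,0.1,-0.01,0,0.4],
    [0,0.1,-0.02,0,0.4],
    [0,0.1,-0.035,0,0.4]
  ]
}}

```text
time_s: 7.83
ee_pos: [588.0, 30.5, 93.7]
ee_rot: [69.5, 89.9, -18.4]
force: [-0.5, 0.4, -0.1]
gripper_width: 59.1
```

Call:
{"api": "play_rows", "payload": {
  "motion": [
    [0,0,0,0,0.4],
    [0,0,0,0,0.4],
    [0,0,0,0,0.4],
    [0,0,0,0,0.4],
    [0,0,0,0,0.4],
    [0,0,0,0,0.4],
    [0,0,0,0,0.4],
    [0,0,0,0,0.4]
  ]
}}

```text
time_s: 8.5
ee_pos: [587.7, 31.0, 94.3]
ee_rot: [89.2, 90.0, 1.3]
force: [-0.0, -0.9, -0.6]
gripper_width: 59.0
```

```bash
python3 look.py d1
python3 - <<'E'
from h import *
d=grab_frame("side");t=grab_frame("top")
cv2.imwrite("pics/d2.png",np.hstack([cv2.resize(d["img"][190:290,270:370],None,fx=4,fy=4),cv2.resize(t["img"][190:290,255:355],None,fx=4,fy=4)]))
im=cv2.imread("pics/d1.png");cv2.imwrite("pics/d3.png",cv2.resize(im[200:340,220:420],None,fx=4,fy=4))
E
```

```text
t 8.5 pos [587.7  31.   94.3] y [0.999 0.037 0.001] x [ 0.001  0.    -1.   ] F [-0.01 -0.93 -0.56] T [ 0.048 -0.077  0.015] w 59.0446303523231 j [ 1.9 25.1 97.6 -0.  57.3 -0.2]
drive_wheel_center [321.7 299.2] 0.68 [589.1 -12.8  13. ]
```

View pics/d2.png

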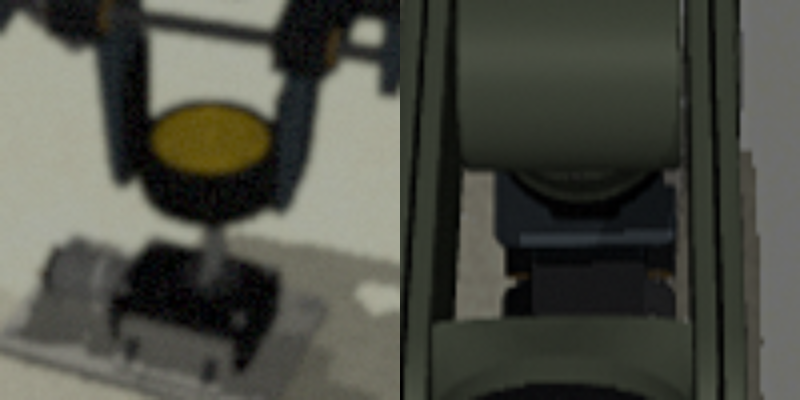

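View pics/d3.png

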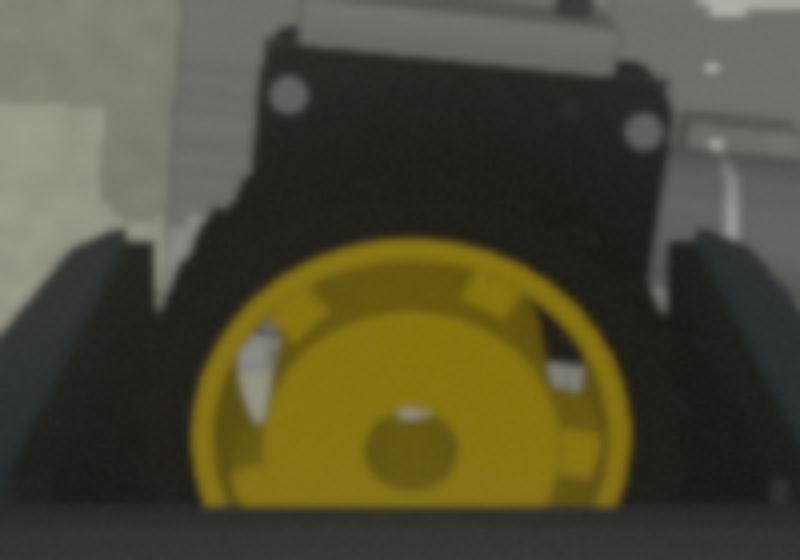

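Call:
{"api": "play_rows", "payload": {
  "motion": [
    [-0.0005,-0.001,-0.003,0,0.4],
    [-0.0005,-0.001,-0.006,0,0.4],
    [-0.0005,-0.001,-0.009,0,0.4],
    [-0.0005,-0.001,-0.012,0,0.4],
    [-0.0005,-0.001,-0.015,0,0.4],
    [-0.0005,-0.001,-0.017,0,0.4],
    [-0.0005,-0.001,-0.018,0,0.4],
    [-0.0005,-0.001,-0.018,0,0.4]
  ]
}}

```text
time_s: 9.52
ee_pos: [586.9, 30.0, 75.6]
ee_rot: [-89.2, 90.0, -177.1]
force: [0.5, 0.9, -0.5]
gripper_width: 59.4
```

```bash
python3 look.py e1|head -1
```

```text
t 9.5167 pos [586.9  30.   75.6] y [ 0.999  0.037 -0.   ] x [-0. -0. -1.] F [ 0.5   0.91 -0.49] T [-0.045 -0.076  0.005] w 59.37894119082576 j [ 1.8 26.2 98.9 -0.  55.  -0.3]
```

Call:
{"api": "play_rows", "payload": {
  "motion": [
    [0,0,-0.001,0,0.4],
    [0,0,-0.002,0,0.4],
    [0,0,-0.003,0,0.4],
    [0,0,-0.004,0,0.4],
    [0,0,-0.005,0,0.4],
    [0,0,-0.006,0,0.4],
    [0,0,-0.007,0,0.4],
    [0,0,-0.008,0,0.4]
  ]
}}

```text
time_s: 10.43
ee_pos: [587.0, 29.9, 67.8]
ee_rot: [-51.0, 90.0, -138.8]
force: [0.9, -0.9, -1.0]
gripper_width: 59.3
```

Call:
{"api": "play_rows", "payload": {
  "motion": [
    [0,0,-0.001,0,0.4],
    [0,0,-0.002,0,0.4],
    [0,0,-0.003,0,0.4],
    [0,0,-0.004,0,0.4],
    [0,0,-0.005,0,0.4],
    [0,0,-0.006,0,0.4],
    [0,0,-0.007,0,0.4],
    [0,0,-0.008,0,0.4]
  ]
}}

```text
time_s: 11.1
ee_pos: [587.0, 29.9, 59.9]
ee_rot: [-61.3, 90.0, -149.2]
force: [-0.9, -1.6, -0.2]
gripper_width: 59.3
```

Call:
{"api": "play_rows", "payload": {
  "motion": [
    [0,0,-0.001,0,0.4],
    [0,0,-0.002,0,0.4],
    [0,0,-0.003,0,0.4],
    [0,0,-0.0035,0,0.4],
    [0,0,-0.004,0,0.4],
    [0,0,-0.0045,0,0.4],
    [0,0,-0.0045,0,0.4],
    [0,0,-0.0045,0,0.4]
  ]
}}

```text
time_s: 11.77
ee_pos: [586.9, 29.9, 55.4]
ee_rot: [-74.1, 90.0, -162.0]
force: [-1.1, -0.0, -1.4]
gripper_width: 59.5
```

Call:
{"api": "play_rows", "payload": {
  "motion": [
    [0,0,-0.0002,0,0.4],
    [0,0,-0.0003,0,0.4],
    [0,0,-0.0004,0,0.4],
    [0,0,-0.0005,0,0.4],
    [0,0,-0.0005,0,0.4],
    [0,0,-0.0005,0,0.4],
    [0,0,-0.0005,0,0.4],
    [0,0,-0.0005,0,0.4]
  ]
}}

```text
time_s: 12.43
ee_pos: [587.0, 29.9, 55.0]
ee_rot: [-34.3, 90.0, -122.2]
force: [-1.8, -1.6, 0.7]
gripper_width: 59.4
```

Call:
{"api": "play_rows", "payload": {
  "motion": [
    [0,0,-0.0001,0,0.4],
    [0,0,-0.0002,0,0.4],
    [0,0,-0.0003,0,0.4],
    [0,0,-0.0004,0,0.4],
    [0,0,-0.0005,0,0.4],
    [0,0,-0.0005,0,0.4],
    [0,0,-0.0005,0,0.4],
    [0,0,-0.0005,0,0.4]
  ]
}}

```text
time_s: 13.1
ee_pos: [587.0, 29.9, 54.6]
ee_rot: [11.0, 90.0, -76.9]
force: [-3.0, -1.7, 2.9]
gripper_width: 59.4
```

```bash
cat > st.py <<'E'
from h import *
s=sensors.state();R=Ro.from_euler('xyz',s["ee_rot"],degrees=True).as_matrix()
print("t",s["time_s"],"pos",np.round(s["ee_pos"],2),"yaw",round(np.degrees(np.arctan2(R[1,1],R[0,1])),2),"F",np.round(s["force"],1),"Tz",np.round(s["torque"],3),"w",round(s["gripper_width"],1),"j6",s["qpos"][5])
E
python3 st.py
```

```text
t 13.1 pos [587.01  29.94  54.6 ] yaw 2.12 F [-3.  -1.7  2.9] Tz [-0.435  0.411 -0.028] w 59.4 j6 -0.31795668329933496
```

Call:
{"api": "play_rows", "payload": {
  "motion": [
    [-0.0003,-0.0003,0,0,0.4],
    [-0.0006,-0.0004,0,0,0.4],
    [-0.0006,-0.0004,-0.0001,0,0.4],
    [-0.0006,-0.0004,-0.0002,0,0.4],
    [-0.0006,-0.0004,-0.0003,0,0.4],
    [-0.0006,-0.0004,-0.0003,0,0.4],
    [-0.0006,-0.0004,-0.0003,0,0.4],
    [-0.0006,-0.0004,-0.0003,0,0.4]
  ]
}}

```text
time_s: 13.77
ee_pos: [587.0, 29.8, 54.5]
ee_rot: [104.0, 89.9, 16.1]
force: [-0.9, -0.6, 4.5]
gripper_width: 58.9
```

```bash
python3 st.py
```

```text
t 13.7667 pos [586.95  29.8   54.49] yaw 2.12 F [-0.9 -0.6  4.5] Tz [ 0.033  0.027 -0.004] w 58.9 j6 -0.35560554762213753
```

Call:
{"api": "play_rows", "payload": {
  "motion": [
    [0,0,-0.0001,0.02,0.4],
    [0,0,-0.0002,0.04,0.4],
    [0,0,-0.0003,0.06,0.4],
    [0,0,-0.0003,0.08,0.4],
    [0,0,-0.0003,0.1,0.4],
    [0,0,-0.0003,0.12,0.4],
    [0,0,-0.0003,0.14,0.4],
    [0,0,-0.0003,0.14,0.4]
  ]
}}

```text
time_s: 14.43
ee_pos: [587.1, 29.6, 54.5]
ee_rot: [85.4, 89.9, 5.6]
force: [-1.5, -0.4, 7.1]
gripper_width: 59.4
```

```bash
python3 st.py
```

```text
t 14.4333 pos [587.1   29.63  54.5 ] yaw 10.22 F [-1.5 -0.4  7.1] Tz [ 0.037  0.133 -0.033] w 59.4 j6 -8.461486220424922
```

Call:
{"api": "play_rows", "payload": {
  "motion": [
    [0,0,0,0.02,0.4],
    [0,0,0,0.04,0.4],
    [0,0,0,0.06,0.4],
    [0,0,0,0.08,0.4],
    [0,0,0,0.1,0.4],
    [0,0,0,0.12,0.4],
    [0,0,0,0.14,0.4],
    [0,0,0,0.14,0.4]
  ]
}}

```text
time_s: 15.1
ee_pos: [587.2, 29.6, 54.6]
ee_rot: [75.7, 89.9, 3.9]
force: [-1.8, 0.0, 7.3]
gripper_width: 59.4
```

```bash
python3 st.py
```

```text
t 15.1 pos [587.18  29.63  54.56] yaw 18.24 F [-1.8  0.   7.3] Tz [-0.044  0.108  0.019] w 59.4 j6 -16.482239145229155
```

Call:
{"api": "play_rows", "payload": {
  "motion": [
    [0,0,0,0.02,0.4],
    [0,0,0,0.04,0.4],
    [0,0,0,0.06,0.4],
    [0,0,0,0.08,0.4],
    [0,0,0,0.1,0.4],
    [0,0,0,0.12,0.4],
    [0,0,0,0.14,0.4],
    [0,0,0,0.14,0.4]
  ]
}}

```text
time_s: 15.77
ee_pos: [587.2, 29.6, 54.6]
ee_rot: [70.0, 89.9, 6.2]
force: [-1.7, 0.9, 6.9]
gripper_width: 59.0
```

```bash
python3 st.py
```

```text
t 15.7667 pos [587.19  29.64  54.58] yaw 26.26 F [-1.7  0.9  6.9] Tz [0.05  0.169 0.01 ] w 59.0 j6 -24.50339482102873
```

Call:
{"api": "play_rows", "payload": {
  "motion": [
    [0,0,0,0.02,0.4],
    [0,0,0,0.04,0.4],
    [0,0,0,0.06,0.4],
    [0,0,0,0.08,0.4],
    [0,0,0,0.1,0.4],
    [0,0,0,0.12,0.4],
    [0,0,0,0.14,0.4],
    [0,0,0,0.14,0.4]
  ]
}}

```text
time_s: 16.43
ee_pos: [587.2, 29.7, 54.6]
ee_rot: [63.3, 89.9, 7.5]
force: [-1.3, 1.1, 6.6]
gripper_width: 59.4
```

```bash
python3 st.py
```

```text
t 16.4333 pos [587.2   29.68  54.58] yaw 34.28 F [-1.3  1.1  6.6] Tz [ 0.042  0.147 -0.047] w 59.4 j6 -32.523981339356084
```

Call:
{"api": "play_rows", "payload": {
  "motion": [
    [0,0,0,0.02,0.4],
    [0,0,0,0.04,0.4],
    [0,0,0,0.06,0.4],
    [0,0,0,0.08,0.4],
    [0,0,0,0.1,0.4],
    [0,0,0,0.12,0.4],
    [0,0,0,0.14,0.4],
    [0,0,0,0.14,0.4]
  ]
}}

```text
time_s: 17.1
ee_pos: [587.2, 29.7, 54.5]
ee_rot: [53.9, 89.9, 6.2]
force: [-1.1, 0.9, 7.4]
gripper_width: 59.6
```

```bash
python3 st.py
```

```text
t 17.1 pos [587.18  29.66  54.54] yaw 42.31 F [-1.1  0.9  7.4] Tz [ 0.078  0.121 -0.039] w 59.6 j6 -40.54931686699717
```

Call:
{"api": "play_rows", "payload": {
  "motion": [
    [0,0,0,0.02,0.4],
    [0,0,0,0.04,0.4],
    [0,0,0,0.06,0.4],
    [0,0,0,0.08,0.4],
    [0,0,0,0.1,0.4],
    [0,0,0,0.12,0.4],
    [0,0,0,0.14,0.4],
    [0,0,0,0.14,0.4]
  ]
}}

```text
time_s: 17.77
ee_pos: [587.2, 29.6, 54.6]
ee_rot: [44.6, 89.9, 4.9]
force: [-1.0, 0.5, 6.6]
gripper_width: 59.2
```

```bash
python3 st.py
```

```text
t 17.7667 pos [587.2   29.61  54.55] yaw 50.33 F [-1.   0.5  6.6] Tz [ 0.075  0.109 -0.027] w 59.2 j6 -48.56966670259195
```

Call:
{"api": "play_rows", "payload": {
  "motion": [
    [0,0,0,0.02,0.4],
    [0,0,0,0.04,0.4],
    [0,0,0,0.06,0.4],
    [0,0,0,0.08,0.4],
    [0,0,0,0.1,0.4],
    [0,0,0,0.12,0.4],
    [0,0,0,0.14,0.4],
    [0,0,0,0.14,0.4]
  ]
}}

```text
time_s: 18.43
ee_pos: [587.2, 29.6, 54.6]
ee_rot: [36.4, 89.9, 4.8]
force: [-1.4, 0.3, 6.0]
gripper_width: 59.3
```

```bash
python3 st.py
```

```text
t 18.4333 pos [587.22  29.61  54.55] yaw 58.35 F [-1.4  0.3  6. ] Tz [0.13  0.042 0.092] w 59.3 j6 -56.593459318091504
```

```bash
python3 -c "
from h import *
for i in range(3): grab_frame('side');s=sensors.state();print(np.round(s['torque'],3),np.round(s['force'],1),s['ee_pos'][2])"
```

```text
[0.026 0.014 0.043] [-1.  -0.7  7. ] 54.540593993606514
[0.108 0.075 0.034] [-1.2  0.2  7.4] 54.530031255685614
[0.123 0.058 0.021] [-1.4 -1.   6.1] 54.55580600255933
```

Noise; the wheel is still riding on the key. I'll continue turning.

Call:
{"api": "play_rows", "payload": {
  "motion": [
    [0,0,0,0.02,0.4],
    [0,0,0,0.04,0.4],
    [0,0,0,0.06,0.4],
    [0,0,0,0.08,0.4],
    [0,0,0,0.1,0.4],
    [0,0,0,0.12,0.4],
    [0,0,0,0.14,0.4],
    [0,0,0,0.14,0.4]
  ]
}}

```text
time_s: 19.25
ee_pos: [587.2, 29.7, 54.5]
ee_rot: [30.8, 89.9, 7.1]
force: [-0.0, 0.1, 5.7]
gripper_width: 59.4
```

```bash
python3 st.py
```

```text
t 19.25 pos [587.19  29.66  54.46] yaw 66.37 F [-0.   0.1  5.7] Tz [ 0.126 -0.02  -0.03 ] w 59.4 j6 -64.6158878090958
```

Call:
{"api": "play_rows", "payload": {
  "motion": [
    [0,0,0,0.02,0.4],
    [0,0,0,0.04,0.4],
    [0,0,0,0.06,0.4],
    [0,0,0,0.08,0.4],
    [0,0,0,0.1,0.4],
    [0,0,0,0.12,0.4],
    [0,0,0,0.14,0.4],
    [0,0,0,0.14,0.4]
  ]
}}

```text
time_s: 19.92
ee_pos: [587.2, 29.6, 54.2]
ee_rot: [24.6, 89.9, 9.0]
force: [1.0, 1.2, 5.3]
gripper_width: 59.2
```

```bash
python3 st.py
```

```text
t 19.9167 pos [587.15  29.65  54.15] yaw 74.37 F [1.  1.2 5.3] Tz [ 0.221 -0.244 -0.026] w 59.2 j6 -72.61559333145186
```

Call:
{"api": "play_rows", "payload": {
  "motion": [
    [0,0,-0.0002,0,0.4],
    [0,0,-0.0004,0,0.4],
    [0,0,-0.0006,0,0.4],
    [0,0,-0.0006,0,0.4],
    [0,0,-0.0006,0,0.4],
    [0,0,-0.0006,0,0.4],
    [0,0,-0.0006,0,0.4],
    [0,0,-0.0006,0,0.4]
  ]
}}

```text
time_s: 20.58
ee_pos: [587.2, 29.6, 53.9]
ee_rot: [22.5, 89.9, 6.8]
force: [0.0, -0.3, 6.5]
gripper_width: 59.3
```

```bash
python3 st.py
```

```text
t 20.5833 pos [587.2   29.63  53.86] yaw 74.31 F [ 0.  -0.3  6.5] Tz [ 0.281 -0.125 -0.014] w 59.3 j6 -72.550556310509
```

Call:
{"api": "play_rows", "payload": {
  "motion": [
    [0,0,0,0.01,0.4],
    [0,0,0,0.02,0.4],
    [0,0,0,0.03,0.4],
    [0,0,0,0.04,0.4],
    [0,0,0,0.05,0.4],
    [0,0,0,0.05,0.4],
    [0,0,0,0.05,0.4],
    [0,0,0,0.05,0.4]
  ]
}}

```text
time_s: 21.25
ee_pos: [586.2, 29.5, 52.7]
ee_rot: [-162.1, 89.9, -175.0]
force: [0.7, -0.7, -1.9]
gripper_width: 59.2
```

```bash
python3 st.py
```

```text
t 21.25 pos [586.19  29.49  52.7 ] yaw 77.17 F [ 0.7 -0.7 -1.9] Tz [ 0.001 -0.301  0.052] w 59.2 j6 -75.41122061285317
```

The wheel dropped in at yaw 77°. I'll stop turning and lower straight down.

Call:
{"api": "play_rows", "payload": {
  "motion": [
    [0,0,-0.0004,0,0.4],
    [0,0,-0.0008,0,0.4],
    [0,0,-0.0012,0,0.4],
    [0,0,-0.0016,0,0.4],
    [0,0,-0.002,0,0.4],
    [0,0,-0.002,0,0.4],
    [0,0,-0.002,0,0.4],
    [0,0,-0.002,0,0.4]
  ]
}}

```text
time_s: 21.92
ee_pos: [586.4, 29.6, 51.2]
ee_rot: [168.5, 90.0, 155.6]
force: [0.7, -0.4, -0.8]
gripper_width: 59.2
```

```bash
python3 st.py
```

```text
t 21.9167 pos [586.36  29.58  51.22] yaw 77.18 F [ 0.7 -0.4 -0.8] Tz [ 0.16  -0.226 -0.072] w 59.2 j6 -75.4206177793023
```

Call:
{"api": "play_rows", "payload": {
  "motion": [
    [0,0,-0.0004,0,0.4],
    [0,0,-0.0008,0,0.4],
    [0,0,-0.0012,0,0.4],
    [0,0,-0.0014,0,0.4],
    [0,0,-0.0016,0,0.4],
    [0,0,-0.0018,0,0.4],
    [0,0,-0.0018,0,0.4],
    [0,0,-0.0018,0,0.4]
  ]
}}

```text
time_s: 22.58
ee_pos: [586.4, 29.6, 49.5]
ee_rot: [152.5, 90.0, 139.7]
force: [0.1, -0.1, -1.4]
gripper_width: 59.0
```

```bash
python3 st.py
```

```text
t 22.5833 pos [586.41  29.58  49.46] yaw 77.18 F [ 0.1 -0.1 -1.4] Tz [ 0.099 -0.105  0.059] w 59.0 j6 -75.41961217993423
```

Call:
{"api": "play_rows", "payload": {
  "motion": [
    [0,0,-0.0003,0,0.4],
    [0,0,-0.0006,0,0.4],
    [0,0,-0.0008,0,0.4],
    [0,0,-0.001,0,0.4],
    [0,0,-0.0011,0,0.4],
    [0,0,-0.0011,0,0.4],
    [0,0,-0.0011,0,0.4],
    [0,0,-0.0011,0,0.4]
  ]
}}

```text
time_s: 23.25
ee_pos: [586.5, 29.6, 48.7]
ee_rot: [40.7, 90.0, 27.8]
force: [-1.2, -1.6, 4.0]
gripper_width: 59.1
```

```bash
python3 st.py
```

```text
t 23.25 pos [586.47  29.58  48.69] yaw 77.18 F [-1.2 -1.6  4. ] Tz [0.055 0.076 0.027] w 59.1 j6 -75.41873989723175
```

Seated at 48.7 as predicted. I'll press slightly, then open the fingers.

Call:
{"api": "play_rows", "payload": {
  "motion": [
    [0,0,-0.0002,0,0.4],
    [0,0,-0.0004,0,0.4],
    [0,0,-0.0005,0,0.4],
    [0,0,-0.0005,0,0.4],
    [0,0,-0.0005,0,0.4],
    [0,0,-0.0005,0,0.4],
    [0,0,-0.0005,0,0.4],
    [0,0,-0.0005,0,0.4]
  ]
}}

```text
time_s: 23.92
ee_pos: [586.5, 29.6, 48.6]
ee_rot: [24.4, 90.0, 11.5]
force: [-3.2, -1.1, 7.4]
gripper_width: 59.3
```

```bash
python3 st.py
```

```text
t 23.9167 pos [586.49  29.59  48.63] yaw 77.18 F [-3.2 -1.1  7.4] Tz [0.114 0.28  0.076] w 59.3 j6 -75.42015618918013
```

Call:
{"api": "play_rows", "payload": {
  "motion": [
    [0,0,0.0005,0,0.5],
    [0,0,0.0005,0,0.6],
    [0,0,0.0005,0,0.7],
    [0,0,0.0005,0,0.8],
    [0,0,0.0005,0,1],
    [0,0,0.0005,0,1],
    [0,0,0.0005,0,1],
    [0,0,0.0005,0,1]
  ]
}}

```text
time_s: 24.58
ee_pos: [586.4, 29.6, 48.1]
ee_rot: [168.3, 90.0, 155.5]
force: [0.4, 0.1, 0.2]
gripper_width: 90.7
```

```bash
python3 st.py
```

```text
t 24.5833 pos [586.44  29.59  48.15] yaw 77.18 F [0.4 0.1 0.2] Tz [ 0.064 -0.109  0.004] w 90.7 j6 -75.41970685254648
```

Call:
{"api": "play_rows", "payload": {
  "motion": [
    [0,0,0.005,0,1],
    [0,0,0.02,0,1],
    [0,0,0.04,0,1],
    [0,0,0.07,0,1],
    [0,0,0.09,0,1],
    [0,0,0.1,0,1],
    [0,0,0.1,0,1],
    [0,0,0.1,0,1]
  ]
}}

```text
time_s: 25.25
ee_pos: [586.2, 29.6, 148.2]
ee_rot: [112.6, 90.0, 99.8]
force: [-0.5, 0.5, -0.5]
gripper_width: 91.2
```

Call:
{"api": "play_rows", "payload": {
  "motion": [
    [-0.02,0,0,0,1],
    [-0.04,0,0,0,1],
    [-0.06,0,0,0,1],
    [-0.08,0,0.01,0,1],
    [-0.1,0,0.02,0,1],
    [-0.12,0,0.03,0,1],
    [-0.12,0,0.03,0,1],
    [-0.12,0,0.03,0,1]
  ]
}}

```text
time_s: 25.92
ee_pos: [465.6, 29.6, 177.5]
ee_rot: [-168.5, 89.9, 178.7]
force: [0.2, -0.1, -0.0]
gripper_width: 91.2
```

```bash
python3 st.py; python3 look.py g1
python3 - <<'E'
from h import *
d=grab_frame("side");t=grab_frame("top")
cv2.imwrite("pics/g2.png",np.hstack([cv2.resize(d["img"][210:310,270:370],None,fx=4,fy=4),cv2.resize(t["img"][190:290,255:355],None,fx=4,fy=4)]))
for l in ["drive_wheel_center"]:
  a=finder.spot_point(d,l);b=finder.spot_point(t,l);print(a[:2],b[:2],proj(d,(587.2,28.8,57)),proj(t,(587.2,28.8,57)))
for l in ["small_wheel","ir_sensor","battery_holder"]:
  b=finder.spot_point(t,l)[:1];print(l,b)
E
```

```text
t 25.9167 pos [465.61  29.56 177.53] yaw 77.18 F [ 0.2 -0.1 -0. ] Tz [ 0.013 -0.16   0.038] w 91.2 j6 -74.96670694144133
t 25.9167 pos [465.6  29.6 177.5] y [ 0.222  0.975 -0.   ] x [-0.001  0.    -1.   ] F [ 0.23 -0.06 -0.04] T [ 0.013 -0.16   0.038] w 91.22197978911842 j [  2.2  10.3 106.4   0.   63.4 -75. ]
drive_wheel_center [352.6 358.2] 0.89 [616.2  25.3  13. ]
axle_tip [353.6 370.7] 0.95 [585.3  27.7  76. ]
key_center [350.3 350.3] 0.75 [584.1  27.1  48. ]
[{'point': [322.0, 250.6], 'conf': 0.84}] [{'point': [303.2, 237.0], 'conf': 0.73}] [322.40218801 250.65393735] [304.2902916  237.06013741]
small_wheel [{'point': [197.5, 278.2], 'conf': 0.73}]
ir_sensor [{'point': [236.2, 175.3], 'conf': 0.71}]
battery_holder []
```

View pics/g1.png

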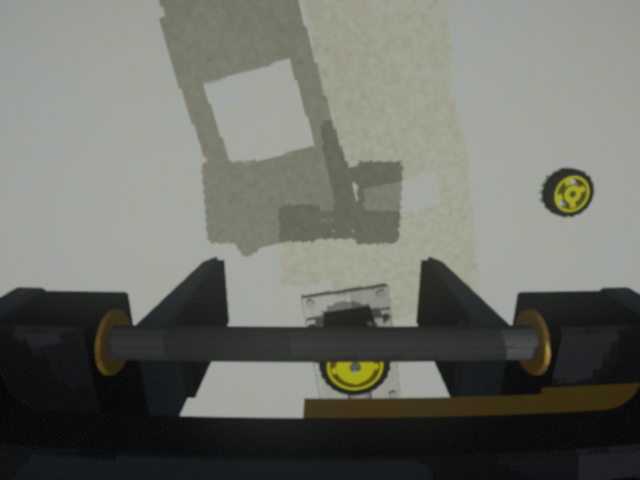

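View pics/g2.png

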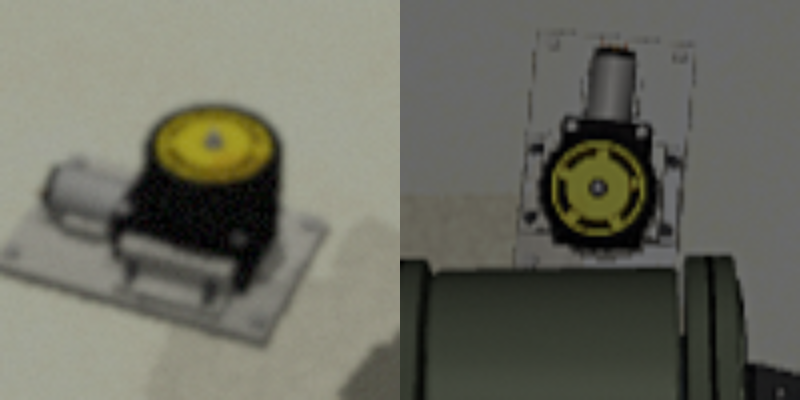

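The wheel sits level on the axle. The side view puts its centre at (322,250.6), against (322.4,250.7) predicted for fully home.

```bash
python3 -c "
from workcell import job_done
print(job_done())"
```

```text
the job is handed in; nothing more can be done
None
```

The larger wheel is on the gearbox axle and fully home on the flange. I handed the job in at about 26 s, with the gripper open and clear.

**What I did**
- I gripped the wheel across its tyre, set it over the axle and turned it counterclockwise in 8° steps. The downward force read 5 to 7.5 N after each step.
- After about 75° the height began to fall. A further 3° step dropped the key into a slot, and I stopped turning there and lowered the wheel straight down.

**Final checks**
- **Seating:** the wheel met the flange at tool height 48.7 mm, as predicted. I then pressed to 7.4 N, and that was the highest end-of-step reading of the job.
- **Position:** the side camera puts the wheel centre within 0.5 pixel of where a fully seated wheel should be. The top camera is about 1 pixel off in column. The axle tip shows through the hub and the wheel looks level.
- **Axle winding:** I could not see the axle's angle directly, because the wheel covers the key. The torque readings were small and noisy, with one stray +0.09 N m that did not repeat. I expect any winding to be a few degrees at most.
- **Other parts:** I went nowhere near the smaller wheel, the distance sensor or the battery holder. In the last top picture the network found the first two within about 5 pixels of their first positions, which I put down to network scatter. It did not report the battery holder, so that one is not re-checked.

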